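# Load the battery charging dock and switch it on

## Robot

A 6-joint arm with a two-finger parallel gripper is mounted at the origin on a cart in front of the work surface, level with it; the furniture and walls round the work are solid. World frame = base frame: x ahead of the robot, y to its left, z up, the work surface at z = 0. Lengths are in m, angles in rad, forces in N, time in s.
With the tool pointing down it reaches from about 0.225 to 0.875 m from the base axis. Payload 3.4 kg.
Tool frame: the origin (TCP) lies on the centre line of the jaws, within the pads' length; the fingertips stand 17 mm ahead of it and the grasp point (between the pads) lies 2 mm behind it; z points along the fingers, y is the line along which they close (so a half turn about z gives the same grasp; the last joint's range is limited). The gripper opens to 85 mm and grips with 20 to 120 N. Pads are 22 mm wide; open, the fingers measure 114 mm over their backs; the gripper's body (76 mm by 85 mm) begins 54 mm behind the grasp point. The pads swing forward as they close: fully open they stand 13 mm farther back than shut.
Start: joints at [-1.331, 0.276, 1.505, -0, 1.361, -0.121], TCP at [0.203, -0.538, 0.248] pointing down, gripper open.
Joint ranges: [-2.89, 2.89], [-0.75, 2.08], [0.22, 2.7], [-1.18, 4.32], [0.11, 2.71], [-2.7, 2.7]. Speed limits (rad/s): [2.57, 2.57, 3.14, 3.14, 3.14, 3.14].

## Interface

Orientations are given as a unit quaternion [w, x, y, z].
In Python, from rig import manip gives the robot as it stands.
- The arm moves only by the tool move_arm, never from a script. Its argument "steps" is one flat list of numbers, 7 for each row, row after row: the turn, a rotation vector about the world's x, y, z normalised to -1 to 1, where 1 is 360 degrees, then the shift along the world's x, y, z normalised to -1 to 1, where 1 is 1 m, then the opening, from -1 (shut) to 1 (fully open). A call has exactly 10 rows; each row is the pose to reach, as a shift and turn from the pose commanded when the call began, turning the shorter way round; what a row does not reach only later rows make up. A row lasts 1/10 s, in which the tool goes at most 50 mm and 8.59 degrees, less where a joint would pass 70% of its speed; a pose out of reach is approached as far as the arm can. A call with a number of a shift or a turn outside -1 to 1 is refused whole. A call with a gripper value outside its range is refused whole. The fingers move at their own pace and stop on an object; "squeeze" is the grip in N (left out, the last holds). Time passes only in rows, so rows that repeat a pose let the fingers close, or fill a call up. It gives the time, the measured TCP pose, the force, the opening and the grip force at its end, in the units of the state.
- manip.get_state(): the state, without advancing time (a new reading comes with each control period).
- manip.get_image(name): name is "scene" or "top"; returns a dict with "pixels" (400x640x3 uint8, blue, green, red), "fx", "fy", "cx", "cy" (pixels), "R" (3x3) and "t" (3): a world point X has camera coordinates R X + t. Camera axes: x right, y down, z forward; pixel columns grow to the right and rows downward; lengths in m; the calibration is good to about 2 mm. A picture is of the moment at which its call begins. There is no depth.
- manip.sign_off(): hands the job in; it is judged then, once.
The state is a dict: "clock": time; "qpos": joint angles; "qd": joint speeds; "effort": joint torques, N m; "position": TCP position; "ee_rot": TCP orientation; "contact_force": force on the tool from outside, world axes, zero at the start; "moment": the same for the moment, N m; "width": finger opening in m; "gripper_force": force on a finger pad.
Only numpy, scipy, OpenCV 4.12 (cv2) and the standard library are available. Lean on these libraries where they do the work, as an engineer would, in place of code of your own. Each camera call takes 0.05 s, during which the arm holds its last target. There are 200 camera calls.

## Task

Get the charging dock going: slide every loose battery lying on the bench flat under the dock's hood, one to a bay, lengthwise with either end first, until it is fully home against the back of the bay. Unlock the orange guard on the dock with a quarter turn anticlockwise, lift it off the selector and set it upright on the round grey pad with the black rim, about in its middle. Only when all batteries are home, turn the red selector clockwise until it clicks over and stays there; leave the other things on the bench alone.

Things in the scene. Friction and masses are not known exactly. Their poses are not given: they have to be found in the camera images.
- dock: Grey battery charging dock, fixed. 230 (x) x 240 (y) x 46 mm; origin centre of underside, x from open front to rear. x -115..-45 mm: apron 6 mm high, open above, to lay batteries on, with pairs of rails 4 mm higher, 5 mm thick, 49 mm apart in line with the bays. x -45..+1: low hood over three bays, open to the front. x +1..+115: solid rear. Top flat at 46 mm; selector and guard on it at x +56, y 0.
- bay_left (a point): Home point of the left (+y) bay: where the origin of a battery lies (within 1 mm, either way round) when it is fully home, on the bay floor 6 mm above the bench. x points into the bay, y to the left, z up. The bay is 49 mm wide, roof 34 mm above its floor; bays are 72 mm apart, solid walls between. A home battery stands 27 mm out of the hood.
- bay_middle (a point): Home point of the middle bay: where the origin of a battery lies (within 1 mm, either way round) when it is fully home, on the bay floor 6 mm above the bench. x points into the bay, y to the left, z up. The bay is 49 mm wide, roof 34 mm above its floor; bays are 72 mm apart, solid walls between. A home battery stands 27 mm out of the hood.
- bay_right (a point): Home point of the right (-y) bay: where the origin of a battery lies (within 1 mm, either way round) when it is fully home, on the bay floor 6 mm above the bench. x points into the bay, y to the left, z up. The bay is 49 mm wide, roof 34 mm above its floor; bays are 72 mm apart, solid walls between. A home battery stands 27 mm out of the hood.
- battery_a: Flight battery, light grey block: solid body 72 x 40 x 22 mm with a small raised contact lug at one end (28 mm high over all), 0.08 kg; all are alike. Origin at the middle of its underside (body from -37 to +35 mm along its x), x along its length, z up. Some starts have fewer batteries; an absent one reads None.
- battery_b: Flight battery, light grey block: solid body 72 x 40 x 22 mm with a small raised contact lug at one end (28 mm high over all), 0.08 kg; all are alike. Origin at the middle of its underside (body from -37 to +35 mm along its x), x along its length, z up. Some starts have fewer batteries; an absent one reads None.
- battery_c: Flight battery, light grey block: solid body 72 x 40 x 22 mm with a small raised contact lug at one end (28 mm high over all), 0.08 kg; all are alike. Origin at the middle of its underside (body from -37 to +35 mm along its x), x along its length, z up. Some starts have fewer batteries; an absent one reads None.
- guard: Orange bayonet guard, a cap 68 mm wide, 46 mm high, plus a grip bar on top 48 long (its x), 12 wide, 21 mm tall. 0.09 kg. Origin centre of lower rim, on the dock's top; z up. Locked at the start with x along the dock's x: will not lift or turn clockwise. Turns freely anticlockwise from above to a stop at 95 degrees; from 60 on it lifts straight up, 50 mm to clear the selector.
- pad: Round rubber pad, grey with a black rim, 120 mm diameter, 3 mm thick, fixed to the bench; the guard is to be parked upright on it. Origin at the centre of its underside.
- selector (a joint): Red selector knob under the guard: angle in rad, 0 = off at the start, grows as it is turned clockwise seen from above. A spring detent resists (up to about 0.1 N m) and pulls it back to 0 until half way (0.5); past that it snaps on to 1.0 and stays. End stops at 0 and 1.05.
- selector_grip (a point): Point on the selector's vertical axis at mid height of its straight grip bar. The bar is 36 mm long, 11 mm wide and stands from 11 mm below to 10 mm above this point, on a disc 36 mm across; at 0 the bar lies along this point's x, and the point turns with the knob.
- flux_jar: Jar with a green lid, 41 mm diameter, 36 mm high; a bystander. It may not be disturbed.
- tape_roll: Orange tape roll, 60 mm diameter, 20 mm high, lying flat; a bystander. It may not be disturbed.
- solder_reel: Blue and white solder reel, 56 mm diameter, 39 mm high; a bystander. It may not be disturbed.
Mind the look-alikes: they are no part of the job. What is shaped like the battery_b but turquoise is not meant.

How it is judged:
On the way, in this order (a step that is already met when the one before it is completed fails the run):
1. every battery is fully home in a bay while the selector is still off (((x of battery_a in the frame of bay_left between -0.006 and 0.006 m and y of battery_a in the frame of bay_left between -0.008 and 0.008 m and z of battery_a in the frame of bay_left between -0.004 and 0.005 m and angle between the x axis of battery_a and the x axis of bay_left, either way round below 0.15 rad and angle between battery_a's own z axis and vertical below 0.1 rad) or (x of battery_a in the frame of bay_middle between -0.006 and 0.006 m and y of battery_a in the frame of bay_middle between -0.008 and 0.008 m and z of battery_a in the frame of bay_middle between -0.004 and 0.005 m and angle between the x axis of battery_a and the x axis of bay_middle, either way round below 0.15 rad and angle between battery_a's own z axis and vertical below 0.1 rad) or (x of battery_a in the frame of bay_right between -0.006 and 0.006 m and y of battery_a in the frame of bay_right between -0.008 and 0.008 m and z of battery_a in the frame of bay_right between -0.004 and 0.005 m and angle between the x axis of battery_a and the x axis of bay_right, either way round below 0.15 rad and angle between battery_a's own z axis and vertical below 0.1 rad)) and ((x of battery_b in the frame of bay_left between -0.006 and 0.006 m and y of battery_b in the frame of bay_left between -0.008 and 0.008 m and z of battery_b in the frame of bay_left between -0.004 and 0.005 m and angle between the x axis of battery_b and the x axis of bay_left, either way round below 0.15 rad and angle between battery_b's own z axis and vertical below 0.1 rad) or (x of battery_b in the frame of bay_middle between -0.006 and 0.006 m and y of battery_b in the frame of bay_middle between -0.008 and 0.008 m and z of battery_b in the frame of bay_middle between -0.004 and 0.005 m and angle between the x axis of battery_b and the x axis of bay_middle, either way round below 0.15 rad and angle between battery_b's own z axis and vertical below 0.1 rad) or (x of battery_b in the frame of bay_right between -0.006 and 0.006 m and y of battery_b in the frame of bay_right between -0.008 and 0.008 m and z of battery_b in the frame of bay_right between -0.004 and 0.005 m and angle between the x axis of battery_b and the x axis of bay_right, either way round below 0.15 rad and angle between battery_b's own z axis and vertical below 0.1 rad)) and ((x of battery_c in the frame of bay_left between -0.006 and 0.006 m and y of battery_c in the frame of bay_left between -0.008 and 0.008 m and z of battery_c in the frame of bay_left between -0.004 and 0.005 m and angle between the x axis of battery_c and the x axis of bay_left, either way round below 0.15 rad and angle between battery_c's own z axis and vertical below 0.1 rad) or (x of battery_c in the frame of bay_middle between -0.006 and 0.006 m and y of battery_c in the frame of bay_middle between -0.008 and 0.008 m and z of battery_c in the frame of bay_middle between -0.004 and 0.005 m and angle between the x axis of battery_c and the x axis of bay_middle, either way round below 0.15 rad and angle between battery_c's own z axis and vertical below 0.1 rad) or (x of battery_c in the frame of bay_right between -0.006 and 0.006 m and y of battery_c in the frame of bay_right between -0.008 and 0.008 m and z of battery_c in the frame of bay_right between -0.004 and 0.005 m and angle between the x axis of battery_c and the x axis of bay_right, either way round below 0.15 rad and angle between battery_c's own z axis and vertical below 0.1 rad)) and value of joint selector below 0.4 rad), for 0.2 s.
2. the selector has clicked over (value of joint selector above 0.85 rad), for 0.2 s.
At the end, for the whole second after the job is handed in: Each battery present lies flat in a bay, within 6 mm of home along the bay, 8 mm across and 0.15 rad of its direction; the selector is past its click (above 0.85 rad); the guard stands upright on the pad within 30 mm of its centre; all at rest (((x of battery_a in the frame of bay_left between -0.006 and 0.006 m and y of battery_a in the frame of bay_left between -0.008 and 0.008 m and z of battery_a in the frame of bay_left between -0.004 and 0.005 m and angle between the x axis of battery_a and the x axis of bay_left, either way round below 0.15 rad and angle between battery_a's own z axis and vertical below 0.1 rad) or (x of battery_a in the frame of bay_middle between -0.006 and 0.006 m and y of battery_a in the frame of bay_middle between -0.008 and 0.008 m and z of battery_a in the frame of bay_middle between -0.004 and 0.005 m and angle between the x axis of battery_a and the x axis of bay_middle, either way round below 0.15 rad and angle between battery_a's own z axis and vertical below 0.1 rad) or (x of battery_a in the frame of bay_right between -0.006 and 0.006 m and y of battery_a in the frame of bay_right between -0.008 and 0.008 m and z of battery_a in the frame of bay_right between -0.004 and 0.005 m and angle between the x axis of battery_a and the x axis of bay_right, either way round below 0.15 rad and angle between battery_a's own z axis and vertical below 0.1 rad)) and ((x of battery_b in the frame of bay_left between -0.006 and 0.006 m and y of battery_b in the frame of bay_left between -0.008 and 0.008 m and z of battery_b in the frame of bay_left between -0.004 and 0.005 m and angle between the x axis of battery_b and the x axis of bay_left, either way round below 0.15 rad and angle between battery_b's own z axis and vertical below 0.1 rad) or (x of battery_b in the frame of bay_middle between -0.006 and 0.006 m and y of battery_b in the frame of bay_middle between -0.008 and 0.008 m and z of battery_b in the frame of bay_middle between -0.004 and 0.005 m and angle between the x axis of battery_b and the x axis of bay_middle, either way round below 0.15 rad and angle between battery_b's own z axis and vertical below 0.1 rad) or (x of battery_b in the frame of bay_right between -0.006 and 0.006 m and y of battery_b in the frame of bay_right between -0.008 and 0.008 m and z of battery_b in the frame of bay_right between -0.004 and 0.005 m and angle between the x axis of battery_b and the x axis of bay_right, either way round below 0.15 rad and angle between battery_b's own z axis and vertical below 0.1 rad)) and ((x of battery_c in the frame of bay_left between -0.006 and 0.006 m and y of battery_c in the frame of bay_left between -0.008 and 0.008 m and z of battery_c in the frame of bay_left between -0.004 and 0.005 m and angle between the x axis of battery_c and the x axis of bay_left, either way round below 0.15 rad and angle between battery_c's own z axis and vertical below 0.1 rad) or (x of battery_c in the frame of bay_middle between -0.006 and 0.006 m and y of battery_c in the frame of bay_middle between -0.008 and 0.008 m and z of battery_c in the frame of bay_middle between -0.004 and 0.005 m and angle between the x axis of battery_c and the x axis of bay_middle, either way round below 0.15 rad and angle between battery_c's own z axis and vertical below 0.1 rad) or (x of battery_c in the frame of bay_right between -0.006 and 0.006 m and y of battery_c in the frame of bay_right between -0.008 and 0.008 m and z of battery_c in the frame of bay_right between -0.004 and 0.005 m and angle between the x axis of battery_c and the x axis of bay_right, either way round below 0.15 rad and angle between battery_c's own z axis and vertical below 0.1 rad)) and value of joint selector above 0.85 rad and horizontal distance between guard and pad below 0.03 m and angle between guard's own z axis and vertical below 0.1 rad and z of guard in the frame of pad between -0.002 and 0.008 m and linear speed of each of guard, battery_a, battery_b, battery_c below 0.02 m/s); the robot touches nothing.
It fails at once if a bystander (flux jar, tape roll, solder reel) is moved more than 4 cm (distance of any of flux_jar, tape_roll, solder_reel from where it was at the start of the episode above 0.04 m).
Of battery_a, battery_b, battery_c only 2 to 3 are there at a start; the rules pass over those that are not, and their reading is None.
At some moment in a run one of battery_a, battery_b, battery_c may be knocked a few centimetres aside while the robot is not near it.
Once in a run the grip may slacken for a moment while it holds something.
It also fails if it takes over 210 s, if anything falls off the work surface, if the arm or the gripper's body presses on something with over 40 N, if the wrist force passes 120 N, or if a joint passes its speed limit or range.

## Working session

There is one attempt and no reset: what is moved stays moved. The work goes in short steps, Python scripts to look and compute and a tool call to move; the robot and the scene stay as the last step left them, time stands still between calls to the robot, and variables do not carry over. Pictures are saved under pics/ and viewed, at most 14 in all, crops included, and the job is handed in when it is done.

Besides the shell and the picture viewer there is one more tool, called as name(argument=value, ...) on one line, values as JSON. move_arm: Moves the arm, as the interface text tells. Scaled input: -1 to 1 covers 1 m each way for a shift and 360 degrees each way for a turn. Its arguments: {"type":"object","properties":{"steps":{"type":"array"},"squeeze":{"type":"number"}},"required":["steps"]}

```bash
mkdir -p pics
cat > h.py <<'E'
import numpy as np, cv2
from rig import manip
def snap(name,f):
    im=manip.get_image(name); cv2.imwrite('pics/'+f,im['pixels']); np.savez('pics/'+f+'.npz',**{k:np.array(v) for k,v in im.items()}); return im
def load(f): return dict(np.load('pics/'+f+'.npz'))
def w(im,u,v,z):
    R=np.array(im['R']);t=np.array(im['t']); d=R.T@np.array([(u-im['cx'])/im['fx'],(v-im['cy'])/im['fy'],1.]); c=-R.T@t
    return c+d*(z-c[2])/d[2]
def px(im,X):
    p=np.array(im['R'])@np.array(X)+np.array(im['t']); return im['fx']*p[0]/p[2]+im['cx'],im['fy']*p[1]/p[2]+im['cy']
E
python3 - <<'E'
from h import *
for n in('top','scene'):
    im=snap(n,n+'1.png'); R=np.array(im['R']);print(n,-R.T@np.array(im['t']),R.round(2).tolist(),im['fx'])
s=manip.get_state();print(s)
E
```

```text
top [0.41832581 0.05741544 1.33140606] [[-0.02, -1.0, 0.01], [-0.99, 0.02, -0.16], [0.16, -0.01, -0.99]] 413.0020215366447
scene [-0.13587153  0.555113    0.67576748] [[-0.57, -0.82, 0.02], [-0.47, 0.31, -0.82], [0.67, -0.48, -0.57]] 433.07701687423867
{'clock': 0.1, 'qpos': array([-1.33095429e+00,  2.76527732e-01,  1.50605853e+00,  9.56597681e-06,
        1.36073239e+00, -1.21022514e-01]), 'qd': array([-0.00092908, -0.00050103, -0.00515925,  0.00014242, -0.00153881,
       -0.00053815]), 'effort': array([ 1.03030517e-03, -4.17700410e+01, -2.46404940e+01, -2.48930437e-04,
        5.79579355e-03,  3.06789325e-06]), 'position': array([ 0.20289408, -0.53750171,  0.24750778]), 'ee_rot': array([-8.61755524e-04,  9.83766025e-01,  1.79453793e-01, -4.65717563e-05]), 'contact_force': array([-0.61222487,  0.10325864,  0.48213472]), 'moment': array([0.03097192, 0.01596337, 0.01309769]), 'gripper_force': 0.0, 'width': 0.08566749370204171}
```

View pics/top1.png

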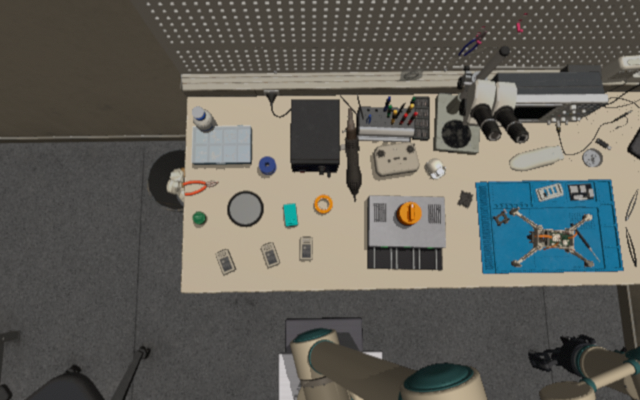

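View pics/scene1.png

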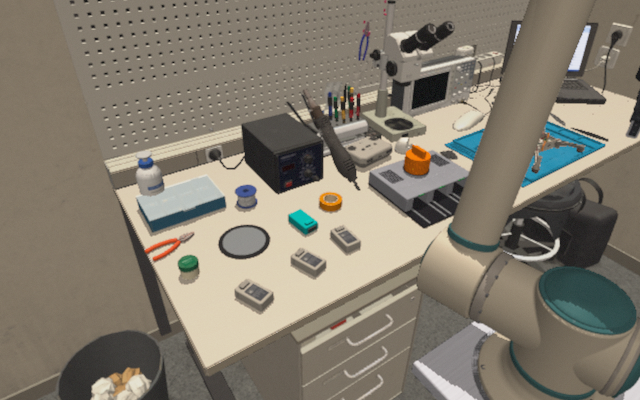

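Run:
```python
from h import *
a=load('top1.png')['pixels']; b=load('scene1.png')['pixels']
A=cv2.resize(a[185:285,190:456],None,fx=3,fy=3,interpolation=cv2.INTER_CUBIC)
B=cv2.resize(b[130:320,225:491],None,fx=3,fy=3,interpolation=cv2.INTER_CUBIC)
cv2.imwrite('pics/c1.png',A); cv2.imwrite('pics/c2.png',B)
```

```text
(no output)
```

View pics/c1.png

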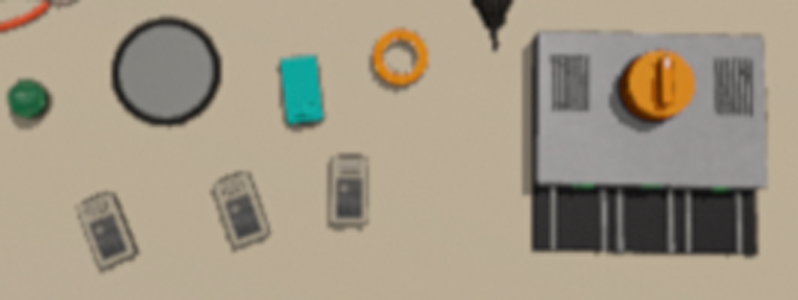

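View pics/c2.png

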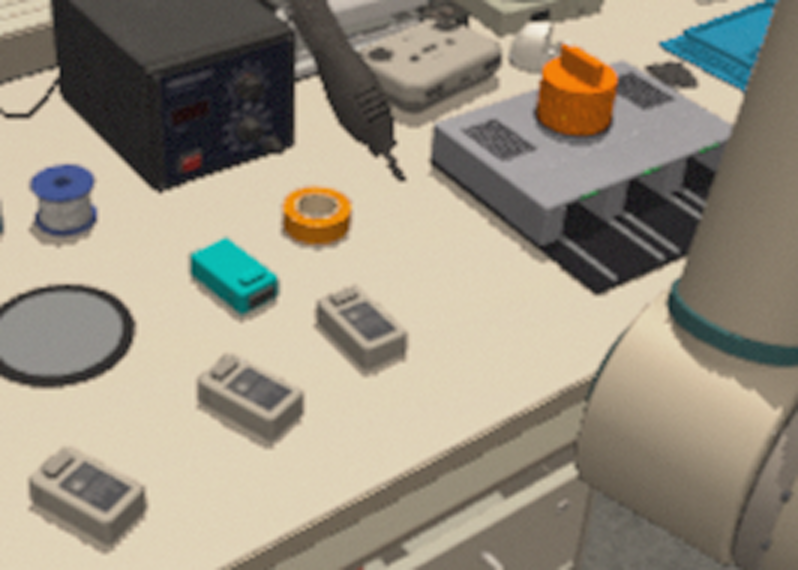

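```bash
cat >> h.py <<'E'
from scipy.optimize import least_squares
def fit(obs,g,free_z=None):
    # obs: list of (im, [(u,v)], [(local xyz)])
    def r(p):
        c,s=np.cos(p[2]),np.sin(p[2]); o=[]
        for im,P,L in obs:
            for (u,v),l in zip(P,L):
                q=px(im,[p[0]+c*l[0]-s*l[1],p[1]+s*l[0]+c*l[1],l[2]]); o+=[q[0]-u,q[1]-v]
        return o
    s=least_squares(r,g,loss='soft_l1'); return s.x,np.array(r(s.x)).reshape(-1,2).round(1)
E
python3 - <<'E'
from h import *
T=load('top1.png');S=load('scene1.png')
t=lambda L:[(190+a/3-.33,185+b/3-.33) for a,b in L]
s=lambda L:[(225+a/3-.33,130+b/3-.33) for a,b in L]
# body with lug (+x) far; order: far-left, far-right, near-right, near-left
bl=[(.036,.02,.022),(.036,-.02,.022),(-.036,-.02,.022),(-.036,.02,.022)]
B={'1':([(78,204),(116,192),(138,258),(101,270)],[(31,485),(68,450),(144,497),(110,530)]),
'2':([(212,182),(249,171),(270,236),(233,250)],[(198,385),(234,357),(302,401),(266,432)]),
'3':([(330,155),(367,154),(367,227),(329,228)],[(318,308),(358,288),(405,340),(364,362)])}
for k,(a,b) in B.items():
    for o in ([(T,t(a),bl)],[(S,s(b),bl)],[(T,t(a),bl),(S,s(b),bl)]):
        x,r=fit(o,[.3,.3,0]);print(k,x.round(4),np.abs(r).max())
dl=[(.115,.12,.046),(.115,-.12,.046),(-.045,-.12,.046),(-.045,.12,.046),(-.115,.12,.006),(-.115,-.12,.006)]
D=[(536,32),(764,36),(764,187),(536,185),(534,250),(756,254)]
x,r=fit([(T,t(D),dl)],[.4,0,0]);print('dock T',x.round(4),r.tolist())
x,r=fit([(S,s([(434,128),(625,62),(545,215),(604,293)]),[dl[0],dl[1],dl[3],dl[4]])],[.4,0,0]);print('dock S',x.round(4),r.tolist())
x,r=fit([(T,t(D),dl),(S,s([(434,128),(625,62),(545,215),(604,293)]),[dl[0],dl[1],dl[3],dl[4]])],[.4,0,0]);print('dock',x.round(4))
print('pad',w(T,*t([(166,71)])[0],.003),w(S,244.0,241.5,.003))
print('guard',w(T,*t([(664,83)])[0],.113),'exp',x[:2]+.056*np.array([np.cos(x[2]),np.sin(x[2])]))
for n,p,z in(('jar',(28,100),.036),('tape',(400,57),.02),('turq',(302,90),.022)):print(n,w(T,*t([p])[0],z))
E
```

```text
1 [0.4321 0.3216 0.332 ] 0.4
1 [0.4254 0.3257 0.3678] 1.9
1 [0.4291 0.3236 0.3598] 2.1
2 [0.4516 0.1834 0.3066] 0.4
2 [0.4438 0.1876 0.2309] 1.1
2 [0.4479 0.1853 0.2484] 1.9
3 [ 0.4692  0.071  -0.0167] 0.8
3 [ 0.4607  0.075  -0.078 ] 1.2
3 [ 0.4653  0.0721 -0.0598] 2.3
dock T [ 0.5134 -0.2448 -0.0346] [[-0.2, -0.4], [-0.4, -0.4], [1.3, 0.2], [-0.0, -0.5], [-1.0, 0.6], [0.6, 0.6]]
dock S [ 0.5046 -0.2447 -0.0354] [[-0.1, -0.4], [-0.2, -0.2], [1.8, -0.4], [-0.7, 1.3]]
dock [ 0.5111 -0.2455 -0.0314]
pad [0.60183578 0.26606363 0.003     ] [0.59684983 0.26644985 0.003     ]
guard [ 0.56662081 -0.2449019   0.113     ] exp [ 0.56704807 -0.24724915]
jar [0.56895022 0.40495019 0.036     ]
tape [0.61055433 0.01359842 0.02      ]
turq [0.5764936  0.11858578 0.022     ]
```

move_arm(steps=[0, 0, 0, 0.204, 0.854, -0.08, 1, 0, 0, 0, 0.204, 0.854, -0.08, 1, 0, 0, 0, 0.204, 0.854, -0.08, 1, 0, 0, 0, 0.204, 0.854, -0.08, 1, 0, 0, 0, 0.204, 0.854, -0.08, 1, 0, 0, 0, 0.204, 0.854, -0.08, 1, 0, 0, 0, 0.204, 0.854, -0.08, 1, 0, 0, 0, 0.204, 0.854, -0.08, 1, 0, 0, 0, 0.204, 0.854, -0.08, 1, 0, 0, 0, 0.204, 0.854, -0.08, 1], squeeze=40)

```text
clock: 1.1
position: [0.3184, -0.0518, 0.2028]
ee_rot: [0.0, 0.984, 0.179, 0.0]
contact_force: [1.2, 0.3, 0.2]
width: 0.0857
gripper_force: 0.0
```

move_arm(steps=[0, 0, 0, 0.089, 0.368, -0.09, 1, 0, 0, 0, 0.089, 0.368, -0.09, 1, 0, 0, 0, 0.089, 0.368, -0.09, 1, 0, 0, 0, 0.089, 0.368, -0.09, 1, 0, 0, 0, 0.089, 0.368, -0.09, 1, 0, 0, 0, 0.089, 0.368, -0.09, 1, 0, 0, 0, 0.089, 0.368, -0.09, 1, 0, 0, 0, 0.089, 0.368, -0.09, 1, 0, 0, 0, 0.089, 0.368, -0.09, 1, 0, 0, 0, 0.089, 0.368, -0.09, 1])

```text
clock: 2.1
position: [0.407, 0.3144, 0.1121]
ee_rot: [0.001, 0.984, 0.18, -0.001]
contact_force: [0.6, -0.8, -0.5]
width: 0.0852
gripper_force: 0.0
```

Run:
```python
from h import *
s=manip.get_state();print(s['position'],s['ee_rot'])
a=snap('scene','s2.png');b=snap('top','t2.png')
A=cv2.resize(a['pixels'][200:320,200:370],None,fx=4,fy=4,interpolation=cv2.INTER_CUBIC)
B=cv2.resize(b['pixels'][225:300,200:330],None,fx=4,fy=4,interpolation=cv2.INTER_CUBIC)
cv2.imwrite('pics/c3.png',A[:,:680]);print([np.round(px(i,s['position']),1) for i in(a,b)])
# auto battery 1 pos unaffected?
cv2.imwrite('pics/c4.png',B)
```

```text
[0.40695158 0.31442321 0.11207574] [ 6.79991799e-04  9.83594354e-01  1.80389614e-01 -1.12793055e-03]
[array([260.4, 263. ]), array([221.8, 270.1])]
```

View pics/c3.png

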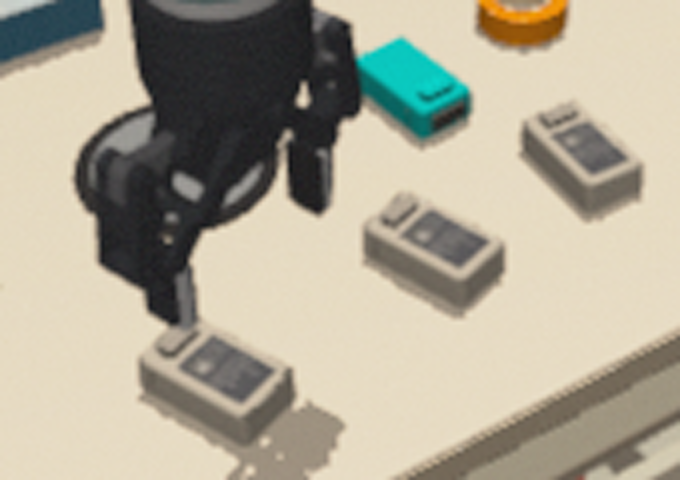

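move_arm(steps=[0, 0, 0, 0, 0.001, -0.04, 1, 0, 0, 0, 0, 0.001, -0.087, 1, 0, 0, 0, 0, 0.001, -0.087, 1, 0, 0, 0, 0, 0.001, -0.087, -1, 0, 0, 0, 0, 0.001, -0.087, -1, 0, 0, 0, 0, 0.001, -0.087, -1, 0, 0, 0, 0, 0.001, -0.087, -1, 0, 0, 0, 0, 0.001, -0.087, -1, 0, 0, 0, 0, 0.001, -0.087, -1, 0, 0, 0, 0, 0.001, -0.087, -1])

```text
clock: 3.2
position: [0.4092, 0.3159, 0.0284]
ee_rot: [-0.001, 0.984, 0.18, 0.002]
contact_force: [-0.1, -1.0, 6.7]
width: 0.0399
gripper_force: 40.2
```

move_arm(steps=[0, 0, 0, 0, 0, 0.002, -1, 0, 0, 0, 0, 0, 0.002, -1, 0, 0, 0, 0, 0, 0.002, 0.3, 0, 0, 0, 0, 0, 0.008, 0.3, 0, 0, 0, 0, 0, 0.008, 0.3, 0, 0, 0, 0, 0, 0.008, -1, 0, 0, 0, 0, 0, 0.008, -1, 0, 0, 0, 0, 0, 0.008, -1, 0, 0, 0, 0, 0, 0.008, -1, 0, 0, 0, 0, 0, 0.008, -1])

```text
clock: 4.2
position: [0.4079, 0.3155, 0.0345]
ee_rot: [-0.0, 0.984, 0.179, 0.0]
contact_force: [-0.9, -0.3, 5.2]
width: 0.039
gripper_force: 39.6
```

move_arm(steps=[0, 0, 0, 0, 0, 0.05, -1, 0, 0, -0.062, -0.01, -0.63, 0.09, -1, 0, 0, -0.062, -0.01, -0.63, 0.09, -1, 0, 0, -0.062, -0.01, -0.63, 0.09, -1, 0, 0, -0.062, -0.01, -0.63, 0.09, -1, 0, 0, -0.062, -0.01, -0.63, 0.09, -1, 0, 0, -0.062, -0.01, -0.63, 0.09, -1, 0, 0, -0.062, -0.01, -0.63, 0.09, -1, 0, 0, -0.062, -0.01, -0.63, 0.09, -1, 0, 0, -0.062, -0.01, -0.63, 0.09, -1])

```text
clock: 5.2
position: [0.3999, -0.1356, 0.1126]
ee_rot: [-0.0, 1.0, -0.015, 0.0]
contact_force: [1.2, -0.1, -1.5]
width: 0.0389
gripper_force: 42.2
```

move_arm(steps=[0, 0, 0, -0.002, -0.178, 0, -1, 0, 0, 0, -0.002, -0.178, 0, -1, 0, 0, 0, -0.002, -0.178, 0, -1, 0, 0, 0, -0.002, -0.178, 0, -1, 0, 0, 0, -0.002, -0.178, -0.03, -1, 0, 0, 0, -0.002, -0.178, -0.06, -1, 0, 0, 0, -0.002, -0.178, -0.06, -1, 0, 0, 0, -0.002, -0.178, -0.06, -1, 0, 0, 0, -0.002, -0.178, -0.06, -1, 0, 0, 0, -0.002, -0.178, -0.06, -1])

```text
clock: 6.2
position: [0.3995, -0.3123, 0.0539]
ee_rot: [0.001, 1.0, -0.014, 0.001]
contact_force: [-0.4, -0.4, -0.3]
width: 0.039
gripper_force: 42.2
```

Run:
```python
from h import *
s=manip.get_state();print(s['position'],s['ee_rot'],s['contact_force'])
b=snap('top','t3.png');a=snap('scene','s3.png')
# draw predicted dock hood-front/bay centre lines & battery outline for top
def drawline(im,img,P,f,o,c):
    q=[(int((px(im,p)[0]-o[0])*f),int((px(im,p)[1]-o[1])*f)) for p in P]; cv2.polylines(img,[np.array(q)],True,c,1)
A=cv2.resize(b['pixels'][185:285,350:460],None,fx=5,fy=5,interpolation=cv2.INTER_CUBIC)
B=cv2.resize(a['pixels'][130:250,330:470],None,fx=5,fy=5,interpolation=cv2.INTER_CUBIC)
C=np.zeros((600,560,3),np.uint8);C[:500,:550]=A
c,sn=np.cos(-.033),np.sin(-.033);R=np.array([[c,-sn],[sn,c]])
def D(x,y,z):return [*(np.array([.509,-.2455])+R@[x,y]),z]
drawline(b,C,[D(.115,.12,.046),D(.115,-.12,.046),D(-.045,-.12,.046),D(-.045,.12,.046)],5,(350,185),(0,0,255))
drawline(b,C,[D(-.045,-.0965,.006),D(-.115,-.0965,.006),D(-.115,-.0475,.006),D(-.045,-.0475,.006)],5,(350,185),(0,255,0))
cv2.imwrite('pics/c5.png',C[:500])
```

```text
[ 0.39948441 -0.31229192  0.0539307 ] [ 0.00113574  0.99989961 -0.01408265  0.00107876] [-0.35033834 -0.38870577 -0.33019136]
```

View pics/c5.png

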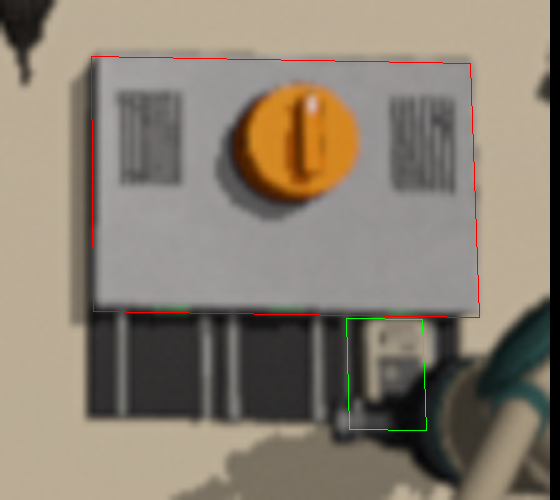

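Run:
```python
from h import *
T=load('t3.png')
q=lambda u,v,z:w(T,350+u/5-.4,185+v/5-.4,z).round(4)
for u in(122,207,233,320,346,433):print(u,q(u,360,.010))
c,s=np.cos(-.033),np.sin(-.033)
for y in(99,45,27,-27,-45,-99): print(y,(-.2455+s*-.08+c*y/1000).round(4))
for u in (367,420): print('bat',q(u,345,.022+.0194))
print(q(300,98,.113)-q(300,180,.113))
```

```text
122 [ 0.4397 -0.145   0.01  ]
207 [ 0.4388 -0.199   0.01  ]
233 [ 0.4385 -0.2156  0.01  ]
320 [ 0.4375 -0.2709  0.01  ]
346 [ 0.4373 -0.2875  0.01  ]
433 [ 0.4363 -0.3429  0.01  ]
99 -0.1439
45 -0.1979
27 -0.2159
-27 -0.2698
-45 -0.2878
-99 -0.3418
bat [ 0.4458 -0.2929  0.0414]
bat [ 0.4452 -0.3259  0.0414]
[ 0.0492 -0.0026  0.    ]
```

move_arm(steps=[0, 0, 0, 0, -0.002, -0.008, -1, 0, 0, 0, 0, -0.002, -0.012, -1, 0, 0, 0, 0, -0.002, -0.012, -1, 0, 0, 0, 0.008, -0.0025, -0.012, -1, 0, 0, 0, 0.016, -0.003, -0.012, -1, 0, 0, 0, 0.024, -0.003, -0.012, -1, 0, 0, 0, 0.03, -0.003, -0.012, -1, 0, 0, 0, 0.036, -0.0035, -0.012, -1, 0, 0, 0, 0.04, -0.0035, -0.012, -1, 0, 0, 0, 0.04, -0.0035, -0.012, -1])

```text
clock: 7.3
position: [0.4382, -0.3151, 0.0405]
ee_rot: [-0.0, 1.0, -0.014, -0.001]
contact_force: [-2.1, 0.6, 5.4]
width: 0.0388
gripper_force: 42.9
```

move_arm(steps=[0, 0, 0, 0.003, 0, 0, -1, 0, 0, 0, 0.006, 0, 0, -1, 0, 0, 0, 0.009, 0, 0, -1, 0, 0, 0, 0.011, 0, 0, -1, 0, 0, 0, 0.012, 0, 0, -1, 0, 0, 0, 0.013, 0, 0, -1, 0, 0, 0, 0.014, 0, 0, -1, 0, 0, 0, 0.014, 0, 0, -1, 0, 0, 0, 0.014, 0, 0, -1, 0, 0, 0, 0.014, 0, 0, -1])

```text
clock: 8.3
position: [0.4497, -0.3149, 0.0405]
ee_rot: [-0.0, 1.0, -0.014, -0.003]
contact_force: [-6.4, -0.4, 7.9]
width: 0.0392
gripper_force: 43.2
```

move_arm(steps=[0, 0, 0, 0.001, 0, 0, -1, 0, 0, 0, 0.002, 0, 0, -1, 0, 0, 0, 0.003, 0, 0, -1, 0, 0, 0, 0.004, 0, 0, -1, 0, 0, 0, 0.005, 0, 0, -1, 0, 0, 0, 0.005, 0, 0, -1, 0, 0, 0, 0.005, 0, 0, -1, 0, 0, 0, 0.005, 0, 0, -1, 0, 0, 0, 0.005, 0, 0, -1, 0, 0, 0, 0.005, 0, 0, -1])

```text
clock: 9.3
position: [0.4501, -0.3148, 0.0405]
ee_rot: [-0.001, 1.0, -0.013, -0.008]
contact_force: [-19.0, -4.4, 14.4]
width: 0.0389
gripper_force: 44.0
```

Run:
```python
from h import *
s=manip.get_state();print(s['position'],s['contact_force'])
a=snap('scene','s4.png')
cv2.imwrite('pics/c6.png',cv2.resize(a['pixels'][130:240,380:500],None,fx=5,fy=5,interpolation=cv2.INTER_CUBIC))
```

```text
[ 0.45006123 -0.31482039  0.0404663 ] [-18.95249127  -4.42692224  14.3970988 ]
```

View pics/c6.png

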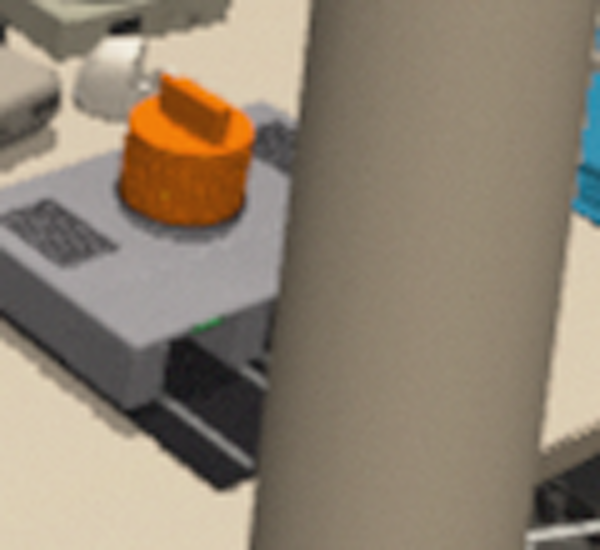

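move_arm(steps=[0, 0, 0, -0.004, 0, 0, -1, 0, 0, 0, -0.004, 0, 0, 0.2, 0, 0, 0, -0.004, 0, 0, 0.2, 0, 0, 0, -0.004, 0, 0, 0.2, 0, 0, 0, -0.004, 0, 0.04, 0.2, 0, 0, 0, -0.004, 0, 0.08, 0.2, 0, 0, 0.046, -0.03, 0.494, 0.08, 1, 0, 0, 0.046, -0.03, 0.494, 0.08, 1, 0, 0, 0.046, -0.03, 0.494, 0.08, 1, 0, 0, 0.046, -0.03, 0.494, 0.08, 1])

```text
clock: 10.35
position: [0.4432, -0.1137, 0.1205]
ee_rot: [0.0, 0.992, 0.129, 0.001]
contact_force: [1.5, -0.9, 0.7]
width: 0.0856
gripper_force: 0.0
```

move_arm(steps=[0, 0, 0, -0.018, 0.293, -0.02, 1, 0, 0, 0, -0.018, 0.293, -0.02, 1, 0, 0, 0, -0.018, 0.293, -0.02, 1, 0, 0, 0, -0.018, 0.293, -0.02, 1, 0, 0, 0, -0.018, 0.293, -0.02, 1, 0, 0, 0, -0.018, 0.293, -0.02, 1, 0, 0, 0, -0.018, 0.293, -0.02, 1, 0, 0, 0, -0.018, 0.293, -0.02, 1, 0, 0, 0, -0.018, 0.293, -0.02, 1, 0, 0, 0, -0.018, 0.293, -0.02, 1])

```text
clock: 11.35
position: [0.4253, 0.1762, 0.1005]
ee_rot: [0.0, 0.992, 0.129, -0.0]
contact_force: [0.2, -0.9, 0.0]
width: 0.0855
gripper_force: 0.0
```

Run:
```python
from h import *
s=manip.get_state();print(s['position'],s['ee_rot'])
b=snap('top','t5.png');a=snap('scene','s5.png')
A=cv2.resize(b['pixels'][185:285,250:460],None,fx=3.8,fy=3.8,interpolation=cv2.INTER_CUBIC)[:280]
A=cv2.resize(b['pixels'][235:285,350:460],None,fx=7,fy=7,interpolation=cv2.INTER_CUBIC)[:240]
B=cv2.resize(a['pixels'][190:280,260:380],None,fx=4,fy=4,interpolation=cv2.INTER_CUBIC)
C=np.zeros((600,770,3),np.uint8);C[:240]=A;C[240:600,:480]=B
cv2.imwrite('pics/c7.png',C)
```

```text
[0.42531489 0.17621878 0.10047473] [ 2.12654366e-04  9.91675945e-01  1.28758582e-01 -4.38616665e-05]
```

View pics/c7.png

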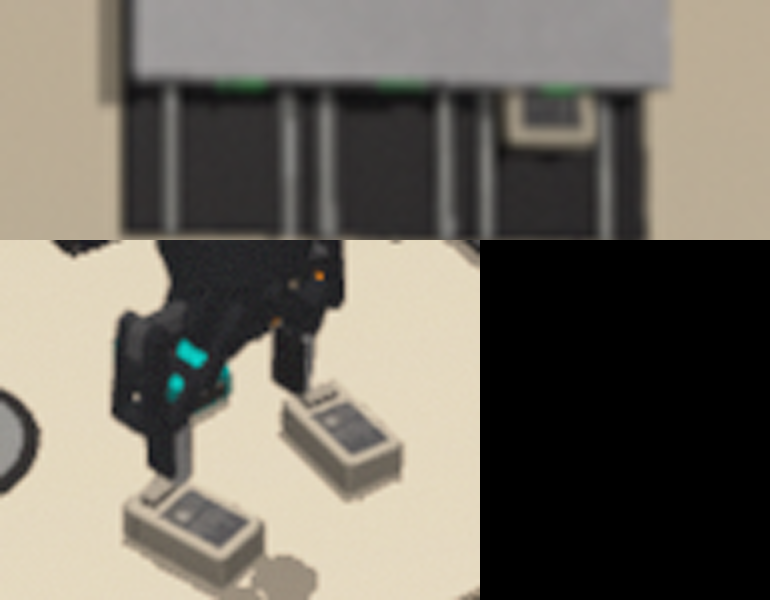

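Run:
```python
from h import *
T=load('t5.png')
q=lambda u,v,z:w(T,350+u/7-.43,235+v/7-.43,z).round(4)
print(q(552,144,.028),q(552,88,.046),q(552,237,.006),q(505,120,.028),q(595,120,.028),[q(u,120,.01)[1] for u in(170,290,327,445,485,606)])
```

```text
[ 0.441  -0.3133  0.028 ] [ 0.4652 -0.3097  0.046 ] [ 0.3997 -0.317   0.006 ] [ 0.452  -0.2928  0.028 ] [ 0.4513 -0.3333  0.028 ] [np.float64(-0.1452), np.float64(-0.1998), np.float64(-0.2166), np.float64(-0.2703), np.float64(-0.2886), np.float64(-0.3437)]
```

move_arm(steps=[0, 0, 0, 0, 0.005, 0, 1, 0, 0, 0, 0, 0.005, -0.04, 1, 0, 0, 0, 0, 0.005, -0.067, 1, 0, 0, 0, 0, 0.005, -0.067, 1, 0, 0, 0, 0, 0.005, -0.067, -1, 0, 0, 0, 0, 0.005, -0.067, -1, 0, 0, 0, 0, 0.005, -0.067, -1, 0, 0, 0, 0, 0.005, -0.067, -1, 0, 0, 0, 0, 0.005, -0.067, -1, 0, 0, 0, 0, 0.005, -0.067, -1])

```text
clock: 12.45
position: [0.4268, 0.182, 0.0391]
ee_rot: [0.001, 0.991, 0.13, 0.003]
contact_force: [-7.8, -3.7, 39.9]
width: 0.0276
gripper_force: 43.2
```

move_arm(steps=[0, 0, 0, 0, 0, 0.006, -1, 0, 0, 0, 0, 0, 0.006, 0, 0, 0, 0, 0, 0, 0.006, 0.5, 0, 0, 0, 0, 0, 0.006, 1, 0, 0, 0, 0, 0, 0.03, 1, 0, 0, 0, 0, 0, 0.08, 1, 0, 0, 0, 0, -0.05, 0.12, 1, 0, 0, 0, 0, -0.15, 0.12, 1, 0, 0, 0, 0, -0.15, 0.12, 1, 0, 0, 0, 0, -0.15, 0.12, 1])

```text
clock: 13.45
position: [0.4251, 0.0287, 0.1538]
ee_rot: [0.001, 0.992, 0.128, 0.0]
contact_force: [0.3, -0.4, -0.5]
width: 0.0854
gripper_force: 0.0
```

Run:
```python
from h import *
s=manip.get_state();print(s['position'],s['ee_rot'],s['contact_force'])
b=snap('top','t6.png');a=snap('scene','s6.png')
A=cv2.resize(b['pixels'][190:285,190:390],None,fx=3,fy=3,interpolation=cv2.INTER_CUBIC)
B=cv2.resize(a['pixels'][190:320,200:400],None,fx=3.9,fy=2.4,interpolation=cv2.INTER_CUBIC)
B=cv2.resize(a['pixels'][200:300,200:400],None,fx=3,fy=3,interpolation=cv2.INTER_CUBIC)
cv2.imwrite('pics/c8.png',np.vstack([A,B]))
```

```text
[0.42505162 0.02866833 0.15378276] [1.09768926e-03 9.91806367e-01 1.27745513e-01 9.99563835e-05] [ 0.33156092 -0.39820295 -0.53478437]
```

View pics/c8.png

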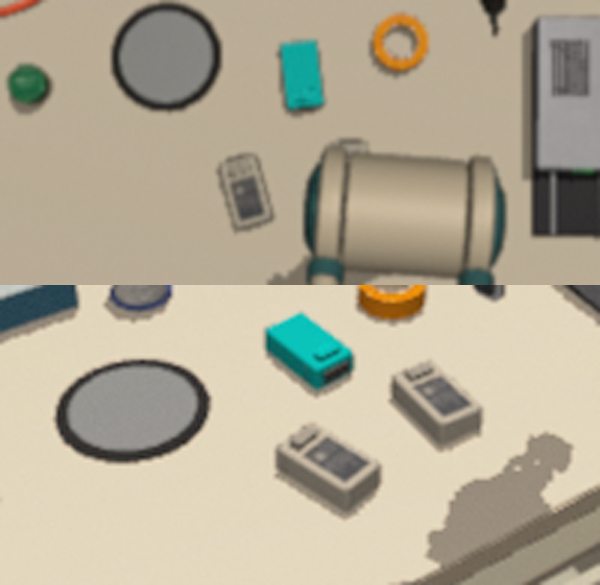

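Run:
```python
from h import *
T=load('t6.png');S=load('s6.png')
t=lambda L:[(190+a/3-.33,190+b/3-.33) for a,b in L]
s=lambda L:[(200+a/3-.33,200+(b-285)/3-.33) for a,b in L]
bl=[(.036,.02,.022),(.036,-.02,.022),(-.036,-.02,.022),(-.036,.02,.022)]
a=[(219,162),(256,153),(271,220),(236,231)];b=[(277,460),(313,426),(380,467),(344,497)];c=[(392,384),(430,361),(481,409),(441,432)]
for o in ([(T,t(a),bl)],[(S,s(b),bl)],[(S,s(c),bl)]):
    x,r=fit(o,[.45,.15,0]);print(x.round(4),r.tolist())
S5=load('s5.png')
s5=lambda L:[(260+a/4-.4,190+(b-240)/4-.4) for a,b in L]
print(fit([(S5,s5([(123,510),(165,478),(264,527),(226,565)]),bl)],[.45,.15,0]))
```

```text
[0.4549 0.1787 0.2358] [[-0.0, 0.2], [-0.0, 0.0], [0.4, 0.1], [-0.4, -0.3]]
[0.449  0.1813 0.2418] [[-1.3, -2.9], [-0.6, -0.6], [1.1, 0.9], [0.6, 0.7]]
[ 0.464   0.0729 -0.0236] [[-1.3, -1.7], [-0.1, 0.2], [1.1, 1.1], [0.1, -0.2]]
(array([0.44708128, 0.18457827, 0.34136388]), array([[-0.9,  0.3],
       [ 0. , -1.6],
       [ 1.4, -0.3],
       [-0.2,  0.9]]))
```

move_arm(steps=[0, 0, 0, 0.0045, 0.146, 0, 0.35, 0, 0, 0, 0.0045, 0.146, 0, 0.35, 0, 0, 0, 0.0045, 0.146, 0, 0.35, 0, 0, 0, 0.0045, 0.146, -0.04, 0.35, 0, 0, 0, 0.0045, 0.146, -0.08, 0.35, 0, 0, 0, 0.0045, 0.146, -0.1, 0.35, 0, 0, 0, 0.0045, 0.146, -0.11, 0.35, 0, 0, 0, 0.0045, 0.146, -0.12, 0.35, 0, 0, 0, 0.0045, 0.146, -0.125, 0.35, 0, 0, 0, 0.0045, 0.146, -0.125, 0.35])

```text
clock: 14.55
position: [0.4297, 0.1787, 0.0284]
ee_rot: [-0.0, 0.992, 0.13, 0.0]
contact_force: [-0.5, 0.2, -0.7]
width: 0.0576
gripper_force: 0.0
```

move_arm(steps=[0, 0, 0, 0, -0.001, 0, -1, 0, 0, 0, 0, -0.001, 0, -1, 0, 0, 0, 0, -0.001, 0, -1, 0, 0, 0, 0, -0.001, 0, -1, 0, 0, 0, 0, -0.001, 0, -1, 0, 0, 0, 0, -0.001, 0, -1, 0, 0, 0, 0, -0.001, 0, -1, 0, 0, 0, 0, -0.001, 0, -1, 0, 0, 0, 0, -0.001, 0.02, -1, 0, 0, 0, 0, -0.001, 0.02, -1])

```text
clock: 15.55
position: [0.4313, 0.1779, 0.0503]
ee_rot: [-0.0, 0.992, 0.13, 0.002]
contact_force: [0.7, -0.1, -0.2]
width: 0.04
gripper_force: 40.4
```

move_arm(steps=[0, 0, 0, 0, 0, 0.04, -1, 0, 0, -0.046, -0.029, -0.421, 0.06, -1, 0, 0, -0.046, -0.029, -0.421, 0.06, -1, 0, 0, -0.046, -0.029, -0.421, 0.06, -1, 0, 0, -0.046, -0.029, -0.421, 0.06, -1, 0, 0, -0.046, -0.029, -0.421, 0.06, -1, 0, 0, -0.046, -0.029, -0.421, 0.06, -1, 0, 0, -0.046, -0.029, -0.421, 0.06, -1, 0, 0, -0.046, -0.029, -0.421, 0.06, -1, 0, 0, -0.046, -0.029, -0.421, 0.06, -1])

```text
clock: 16.55
position: [0.4008, -0.2482, 0.1086]
ee_rot: [0.002, 1.0, -0.016, 0.001]
contact_force: [0.7, 0.8, 0.2]
width: 0.0397
gripper_force: 40.6
```

move_arm(steps=[0, 0, 0, 0, 0, -0.02, -1, 0, 0, 0, 0, 0, -0.05, -1, 0, 0, 0, 0, 0, -0.06, -1, 0, 0, 0, 0, 0, -0.068, -1, 0, 0, 0, 0, 0, -0.072, -1, 0, 0, 0, 0, 0, -0.072, -1, 0, 0, 0, 0, 0, -0.073, -1, 0, 0, 0, 0, 0, -0.073, -1, 0, 0, 0, 0, 0, -0.073, -1, 0, 0, 0, 0, 0, -0.073, -1])

```text
clock: 17.55
position: [0.4008, -0.2437, 0.0358]
ee_rot: [0.0, 1.0, -0.014, 0.0]
contact_force: [-0.1, 0.2, -0.4]
width: 0.0401
gripper_force: 40.6
```

move_arm(steps=[0, 0, 0, 0.008, -0.0005, 0, -1, 0, 0, 0, 0.016, -0.001, 0, -1, 0, 0, 0, 0.024, -0.001, 0, -1, 0, 0, 0, 0.032, -0.001, 0, -1, 0, 0, 0, 0.038, -0.0015, 0, -1, 0, 0, 0, 0.042, -0.0015, 0, -1, 0, 0, 0, 0.045, -0.0015, 0, -1, 0, 0, 0, 0.048, -0.0015, 0, -1, 0, 0, 0, 0.05, -0.0015, 0, -1, 0, 0, 0, 0.05, -0.0015, 0, -1])

```text
clock: 18.55
position: [0.4508, -0.2449, 0.0356]
ee_rot: [0.0, 1.0, -0.014, -0.0]
contact_force: [-2.8, -0.0, 5.0]
width: 0.0397
gripper_force: 41.2
```

move_arm(steps=[0, 0, 0, 0.001, 0, 0, -1, 0, 0, 0, 0.002, 0, 0, -1, 0, 0, 0, 0.003, 0, 0, -1, 0, 0, 0, 0.004, 0, 0, -1, 0, 0, 0, 0.005, 0, 0, -1, 0, 0, 0, 0.006, 0, 0, -1, 0, 0, 0, 0.007, 0, 0, -1, 0, 0, 0, 0.008, 0, 0, -1, 0, 0, 0, 0.008, 0, 0, -1, 0, 0, 0, 0.008, 0, 0, -1])

```text
clock: 19.55
position: [0.4528, -0.2448, 0.0356]
ee_rot: [-0.0, 1.0, -0.013, -0.006]
contact_force: [-15.7, -4.2, 14.8]
width: 0.0398
gripper_force: 42.8
```

move_arm(steps=[0, 0, 0, -0.007, 0, 0, -1, 0, 0, 0, -0.007, 0, 0, 0.2, 0, 0, 0, -0.007, 0, 0, 0.2, 0, 0, 0, -0.007, 0, 0, 0.2, 0, 0, 0, -0.007, 0, 0.04, 0.2, 0, 0, 0, -0.02, 0, 0.05, -1, 0, 0, 0, -0.06, 0.0015, 0.04, -1, 0, 0, 0, -0.06, 0.0015, 0.01, -1, 0, 0, 0, -0.06, 0.0015, -0.001, -1, 0, 0, 0, -0.06, 0.0015, -0.001, -1])

```text
clock: 20.55
position: [0.3979, -0.2429, 0.0332]
ee_rot: [-0.001, 1.0, -0.014, -0.001]
contact_force: [0.4, 0.4, 0.2]
width: -0.0001
gripper_force: 0.0
```

Push forward with closed fingers, expected contact near x 0.42.

move_arm(steps=[0, 0, 0, 0.01, 0, 0, -1, 0, 0, 0, 0.016, 0, 0, -1, 0, 0, 0, 0.02, 0, 0, -1, 0, 0, 0, 0.023, 0, 0, -1, 0, 0, 0, 0.025, 0, 0, -1, 0, 0, 0, 0.027, -0.001, 0, -1, 0, 0, 0, 0.029, -0.001, 0, -1, 0, 0, 0, 0.03, -0.001, 0, -1, 0, 0, 0, 0.03, -0.001, 0, -1, 0, 0, 0, 0.03, -0.001, 0, -1])

```text
clock: 21.55
position: [0.4284, -0.2445, 0.0344]
ee_rot: [0.0, 1.0, -0.014, -0.0]
contact_force: [-0.2, 0.4, -0.5]
width: 0.0002
gripper_force: 0.0
```

move_arm(steps=[0, 0, 0, 0.002, 0, 0, -1, 0, 0, 0, 0.004, 0, 0, -1, 0, 0, 0, 0.006, 0, 0, -1, 0, 0, 0, 0.007, 0, 0, -1, 0, 0, 0, 0.008, 0, 0, -1, 0, 0, 0, 0.009, 0, 0, -1, 0, 0, 0, 0.01, 0, 0, -1, 0, 0, 0, 0.011, 0, 0, -1, 0, 0, 0, 0.012, 0, 0, -1, 0, 0, 0, 0.012, 0, 0, -1])

```text
clock: 22.55
position: [0.4318, -0.2442, 0.0343]
ee_rot: [-0.001, 1.0, -0.012, -0.009]
contact_force: [-22.6, -8.8, 14.4]
width: -0.0001
gripper_force: 11.0
```

move_arm(steps=[0, 0, 0, -0.02, 0, 0, -1, 0, 0, 0, -0.02, 0, 0.04, -1, 0, 0, 0, -0.02, 0, 0.08, -1, 0, 0, 0, 0.005, 0.316, 0.08, 0.35, 0, 0, 0, 0.005, 0.316, 0.08, 0.35, 0, 0, 0, 0.005, 0.316, 0.08, 0.35, 0, 0, 0, 0.005, 0.316, 0.08, 0.35, 0, 0, 0, 0.005, 0.316, 0.08, 0.35, 0, 0, 0, 0.005, 0.316, 0.08, 0.35, 0, 0, 0, 0.005, 0.316, 0.08, 0.35])

```text
clock: 23.55
position: [0.4455, 0.0756, 0.1147]
ee_rot: [-0.001, 1.0, -0.013, 0.0]
contact_force: [-0.2, -0.5, -0.5]
width: 0.0575
gripper_force: 0.0
```

Run:
```python
from h import *
s=manip.get_state();print(s['position'],s['ee_rot'])
a=snap('scene','s7.png');b=snap('top','t7.png')
B=cv2.resize(a['pixels'][190:280,270:390],None,fx=5,fy=5,interpolation=cv2.INTER_CUBIC)
cv2.imwrite('pics/c9.png',B)
```

```text
[0.44554525 0.07555077 0.11470836] [-8.61857743e-04  9.99920347e-01 -1.25832686e-02  4.68185939e-04]
```

View pics/c9.png

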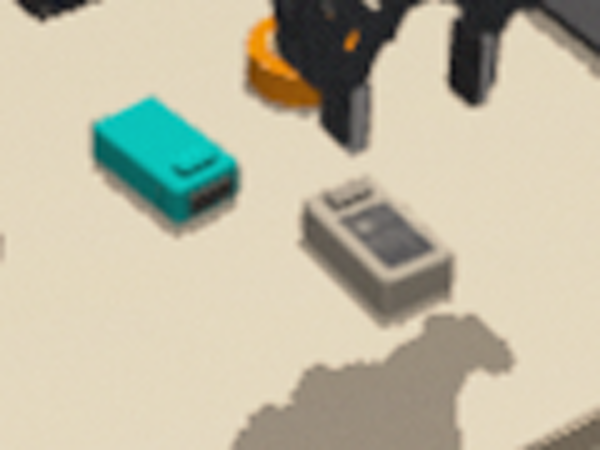

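Run:
```python
from h import *
S=load('s7.png')
s=lambda L:[(270+a/5-.4,190+b/5-.4) for a,b in L]
bl=[(.036,.02,.022),(.036,-.02,.022),(-.036,-.02,.022),(-.036,.02,.022)]
x,r=fit([(S,s([(303,218),(362,182),(452,255),(385,290)]),bl)],[.45,.1,0]);print(x.round(4),r.tolist())
c=lambda p:((np.array(px(S,p))-[270,190])*5+2).round()
for z in(.1147,.1,.03): print(z,c([.4455,.0756,z]),c([.4455,.0756+.0287,z]),c([.4455,.0756-.0287,z]))
```

```text
[0.4649 0.0736 0.0084] [[-1.9, -2.0], [-0.1, -0.8], [0.8, 1.1], [0.3, 0.7]]
0.1147 [406.  96.] [352. 118.] [458.  74.]
0.1 [404. 123.] [351. 145.] [456. 101.]
0.03 [396. 245.] [345. 268.] [446. 223.]
```

move_arm(steps=[0, 0, 0, 0, -0.001, -0.03, 0.35, 0, 0, 0, 0, -0.001, -0.06, 0.35, 0, 0, 0, 0, -0.001, -0.075, 0.35, 0, 0, 0, 0, -0.001, -0.086, 0.35, 0, 0, 0, 0, -0.001, -0.086, 0.35, 0, 0, 0, 0, -0.001, -0.086, 0.35, 0, 0, 0, 0, -0.001, -0.086, -1, 0, 0, 0, 0, -0.001, -0.086, -1, 0, 0, 0, 0, -0.001, -0.086, -1, 0, 0, 0, 0, -0.001, -0.086, -1])

```text
clock: 24.65
position: [0.4464, 0.0702, 0.0295]
ee_rot: [0.0, 1.0, -0.014, 0.001]
contact_force: [-1.5, -1.6, 6.3]
width: 0.0399
gripper_force: 40.9
```

move_arm(steps=[0, 0, 0, 0, 0, 0.04, -1, 0, 0, 0, -0.042, -0.242, 0.07, -1, 0, 0, 0, -0.042, -0.242, 0.07, -1, 0, 0, 0, -0.042, -0.242, 0.07, -1, 0, 0, 0, -0.042, -0.242, 0.07, -1, 0, 0, 0, -0.042, -0.242, 0.07, -1, 0, 0, 0, -0.042, -0.242, 0.07, -1, 0, 0, 0, -0.042, -0.242, 0.04, -1, 0, 0, 0, -0.042, -0.242, 0.02, -1, 0, 0, 0, -0.042, -0.242, 0.02, -1])

```text
clock: 25.65
position: [0.4014, -0.1697, 0.0465]
ee_rot: [-0.002, 1.0, -0.014, -0.003]
contact_force: [-0.9, 0.8, -1.2]
width: 0.0399
gripper_force: 41.0
```

move_arm(steps=[0, 0, 0, 0, 0, -0.007, -1, 0, 0, 0, 0, 0, -0.012, -1, 0, 0, 0, 0, 0, -0.012, -1, 0, 0, 0, 0.008, -0.0005, -0.012, -1, 0, 0, 0, 0.016, -0.0005, -0.012, -1, 0, 0, 0, 0.024, -0.001, -0.012, -1, 0, 0, 0, 0.031, -0.001, -0.012, -1, 0, 0, 0, 0.038, -0.0015, -0.012, -1, 0, 0, 0, 0.042, -0.0015, -0.012, -1, 0, 0, 0, 0.045, -0.0015, -0.012, -1])

```text
clock: 26.65
position: [0.449, -0.173, 0.0364]
ee_rot: [0.0, 1.0, -0.014, -0.0]
contact_force: [-0.8, -0.0, -1.0]
width: 0.0398
gripper_force: 41.0
```

move_arm(steps=[0, 0, 0, 0.002, 0, 0, -1, 0, 0, 0, 0.004, 0, 0, -1, 0, 0, 0, 0.005, 0, 0, -1, 0, 0, 0, 0.006, 0, 0, -1, 0, 0, 0, 0.007, 0, 0, -1, 0, 0, 0, 0.008, 0, 0, -1, 0, 0, 0, 0.009, 0, 0, -1, 0, 0, 0, 0.01, 0, 0, -1, 0, 0, 0, 0.011, 0, 0, -1, 0, 0, 0, 0.011, 0, 0, -1])

```text
clock: 27.65
position: [0.4579, -0.1729, 0.0362]
ee_rot: [-0.0, 1.0, -0.014, -0.002]
contact_force: [-4.6, -1.7, 0.8]
width: 0.0395
gripper_force: 41.2
```

move_arm(steps=[0, 0, 0, -0.004, 0, 0, 0.2, 0, 0, 0, -0.004, 0, 0, 0.2, 0, 0, 0, -0.004, 0, 0, 0.2, 0, 0, 0, -0.004, 0, 0.04, 0.2, 0, 0, 0, -0.02, 0, 0.05, -1, 0, 0, 0, -0.06, 0.0015, 0.04, -1, 0, 0, 0, -0.06, 0.0015, 0.01, -1, 0, 0, 0, -0.06, 0.0015, -0.003, -1, 0, 0, 0, -0.055, 0.001, -0.003, -1, 0, 0, 0, -0.046, 0.001, -0.003, -1])

```text
clock: 28.65
position: [0.4142, -0.1722, 0.0337]
ee_rot: [0.0, 1.0, -0.015, 0.0]
contact_force: [-0.5, -0.5, -0.3]
width: -0.0001
gripper_force: 0.0
```

move_arm(steps=[0, 0, 0, 0.004, 0, 0, -1, 0, 0, 0, 0.008, 0, 0, -1, 0, 0, 0, 0.012, 0, 0, -1, 0, 0, 0, 0.015, 0, 0, -1, 0, 0, 0, 0.018, -0.001, 0, -1, 0, 0, 0, 0.021, -0.001, 0, -1, 0, 0, 0, 0.023, -0.001, 0, -1, 0, 0, 0, 0.025, -0.001, 0, -1, 0, 0, 0, 0.027, -0.001, 0, -1, 0, 0, 0, 0.027, -0.001, 0, -1])

```text
clock: 29.65
position: [0.4352, -0.172, 0.033]
ee_rot: [-0.001, 1.0, -0.013, -0.006]
contact_force: [-11.3, -2.8, 9.6]
width: 0.0001
gripper_force: 5.9
```

move_arm(steps=[0, 0, 0, -0.01, 0, 0, -1, 0, 0, 0, -0.04, 0, 0.01, -1, 0, 0, 0, -0.04, -0.142, 0.01, -1, 0, 0, 0, -0.04, -0.142, 0.01, -1, 0, 0, 0, -0.04, -0.142, 0.01, -1, 0, 0, 0, -0.04, -0.142, 0, -1, 0, 0, 0, -0.037, -0.142, 0, -1, 0, 0, 0, -0.034, -0.142, 0, -1, 0, 0, 0, -0.03, -0.142, 0, -1, 0, 0, 0, -0.025, -0.142, 0, -1])

```text
clock: 30.65
position: [0.4161, -0.3139, 0.0337]
ee_rot: [0.0, 1.0, -0.014, 0.0]
contact_force: [-0.3, -0.2, 0.3]
width: 0.0002
gripper_force: 0.0
```

move_arm(steps=[0, 0, 0, 0.003, 0, 0, -1, 0, 0, 0, 0.006, 0, 0, -1, 0, 0, 0, 0.009, 0, 0, -1, 0, 0, 0, 0.011, 0, 0, -1, 0, 0, 0, 0.013, -0.001, 0, -1, 0, 0, 0, 0.015, -0.001, 0, -1, 0, 0, 0, 0.017, -0.001, 0, -1, 0, 0, 0, 0.018, -0.001, 0, -1, 0, 0, 0, 0.018, -0.001, 0, -1, 0, 0, 0, 0.018, -0.001, 0, -1])

```text
clock: 31.65
position: [0.4294, -0.3156, 0.0334]
ee_rot: [-0.001, 1.0, -0.013, -0.004]
contact_force: [-10.7, -3.1, 5.8]
width: 0.0
gripper_force: 5.5
```

move_arm(steps=[0, 0, 0, -0.02, 0, 0, -1, 0, 0, 0, -0.02, 0, 0.05, -1, 0, 0, 0, -0.02, 0, 0.1, -1, 0, 0, 0, -0.02, 0, 0.13, 0, 0, 0, 0, 0.134, 0.07, 0.13, 0, 0, 0, 0, 0.134, 0.07, 0.13, 0, 0, 0, 0, 0.134, 0.07, 0.13, 0, 0, 0, 0, 0.134, 0.07, 0.13, 0, 0, 0, 0, 0.134, 0.07, 0.13, 0, 0, 0, 0, 0.134, 0.07, 0.13, 0])

```text
clock: 32.65
position: [0.5666, -0.246, 0.1629]
ee_rot: [-0.0, 1.0, -0.014, -0.001]
contact_force: [-1.4, 0.3, -0.0]
width: 0.0428
gripper_force: 0.0
```

Run:
```python
from h import *
s=manip.get_state();print(s['position'],s['ee_rot'],s['qpos'].round(2))
a=snap('scene','s8.png');b=snap('top','t8.png')
A=cv2.resize(a['pixels'][80:230,340:500],None,fx=4,fy=4,interpolation=cv2.INTER_CUBIC)[:600]
c=((np.array(px(a,s['position']))-[340,80])*4+1.5).round();print(c)
cv2.imwrite('pics/c10.png',A)
```

```text
[ 0.56662865 -0.24596667  0.16292002] [-1.67178107e-05  9.99901196e-01 -1.40167466e-02 -1.06243251e-03] [-0.52  0.4   1.54 -0.    1.21  1.08]
[324. 206.]
```

View pics/c10.png

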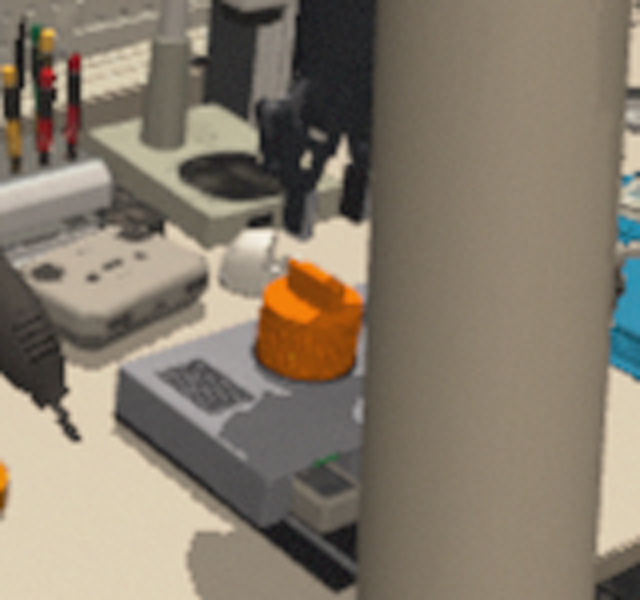

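move_arm(steps=[0, 0, 0, 0.001, 0, -0.03, 0, 0, 0, 0, 0.001, 0, -0.045, 0, 0, 0, 0, 0.001, 0, -0.052, 0, 0, 0, 0, 0.001, 0, -0.052, 0, 0, 0, 0, 0.001, 0, -0.052, -1, 0, 0, 0, 0.001, 0, -0.052, -1, 0, 0, 0, 0.001, 0, -0.052, -1, 0, 0, 0, 0.001, 0, -0.052, -1, 0, 0, 0, 0.001, 0, -0.052, -1, 0, 0, 0, 0.001, 0, -0.052, -1])

```text
clock: 33.75
position: [0.5687, -0.2468, 0.1122]
ee_rot: [0.001, 1.0, -0.014, 0.0]
contact_force: [-1.8, -4.0, 4.0]
width: 0.0111
gripper_force: 42.9
```

move_arm(steps=[0, 0, 0.023, 0, 0, 0, -1, 0, 0, 0.046, 0, 0, 0, -1, 0, 0, 0.069, 0, 0, 0, -1, 0, 0, 0.092, 0, 0, 0, -1, 0, 0, 0.115, 0, 0, 0, -1, 0, 0, 0.138, 0, 0, 0, -1, 0, 0, 0.161, 0, 0, 0, -1, 0, 0, 0.184, 0, 0, 0, -1, 0, 0, 0.207, 0, 0, 0, -1, 0, 0, 0.222, 0, 0, 0, -1])

```text
clock: 34.75
position: [0.5689, -0.2475, 0.1121]
ee_rot: [0.002, 0.774, 0.633, -0.0]
contact_force: [-1.9, -5.2, 2.7]
width: 0.0112
gripper_force: 42.4
```

move_arm(steps=[0, 0, 0, 0, 0, 0, -1, 0, 0, 0, 0, 0, 0.01, -1, 0, 0, 0, 0, 0, 0.02, -1, 0, 0, 0, 0, 0, 0.03, -1, 0, 0, 0, 0, 0, 0.04, -1, 0, 0, 0, 0, 0, 0.05, -1, 0, 0, 0, 0, 0, 0.06, -1, 0, 0, 0, 0, 0, 0.07, -1, 0, 0, 0, 0, 0, 0.08, -1, 0, 0, 0, 0, 0, 0.08, -1])

```text
clock: 35.75
position: [0.5695, -0.2465, 0.1935]
ee_rot: [0.002, 0.776, 0.631, 0.001]
contact_force: [-0.0, 1.2, -1.6]
width: 0.0109
gripper_force: 42.1
```

move_arm(steps=[0, 0, 0, -0.05, 0.03, 0.01, -1, 0, 0, 0, -0.08, 0.07, 0.02, -1, 0, 0, 0, -0.08, 0.12, 0.02, -1, 0, 0, 0, -0.08, 0.165, 0.02, -1, 0, 0, 0, -0.08, 0.21, 0.02, -1, 0, 0, 0, -0.08, 0.255, 0.02, -1, 0, 0, 0, -0.06, 0.3, 0.02, -1, 0, 0, 0, -0.04, 0.345, 0.02, -1, 0, 0, 0, -0.02, 0.39, 0.02, -1, 0, 0, 0, 0, 0.43, 0.02, -1])

```text
clock: 36.75
position: [0.5687, 0.1864, 0.2113]
ee_rot: [-0.0, 0.775, 0.632, -0.0]
contact_force: [1.2, -0.6, -1.1]
width: 0.011
gripper_force: 42.0
```

move_arm(steps=[0, 0, 0, 0.033, 0.081, 0, -1, 0, 0, 0, 0.033, 0.081, 0, -1, 0, 0, 0, 0.033, 0.081, -0.03, -1, 0, 0, 0, 0.033, 0.081, -0.06, -1, 0, 0, 0, 0.033, 0.081, -0.09, -1, 0, 0, 0, 0.033, 0.081, -0.11, -1, 0, 0, 0, 0.033, 0.081, -0.12, -1, 0, 0, 0, 0.033, 0.081, -0.128, -1, 0, 0, 0, 0.033, 0.081, -0.128, -1, 0, 0, 0, 0.033, 0.081, -0.128, -1])

```text
clock: 37.75
position: [0.6022, 0.2652, 0.0844]
ee_rot: [0.0, 0.776, 0.631, 0.001]
contact_force: [0.8, -0.2, -2.2]
width: 0.0112
gripper_force: 41.9
```

Run:
```python
from h import *
s=manip.get_state();print(s['position'],s['ee_rot'],s['contact_force'],s['width'])
a=snap('scene','s9.png')
A=cv2.resize(a['pixels'][130:280,170:330],None,fx=4,fy=4,interpolation=cv2.INTER_CUBIC)
cv2.imwrite('pics/c11.png',A)
```

```text
[0.60222897 0.26516608 0.08441642] [3.24781894e-04 7.75693252e-01 6.31109464e-01 8.46913882e-04] [ 0.81508403 -0.16710977 -2.18871157] 0.011239232408012091
```

View pics/c11.png

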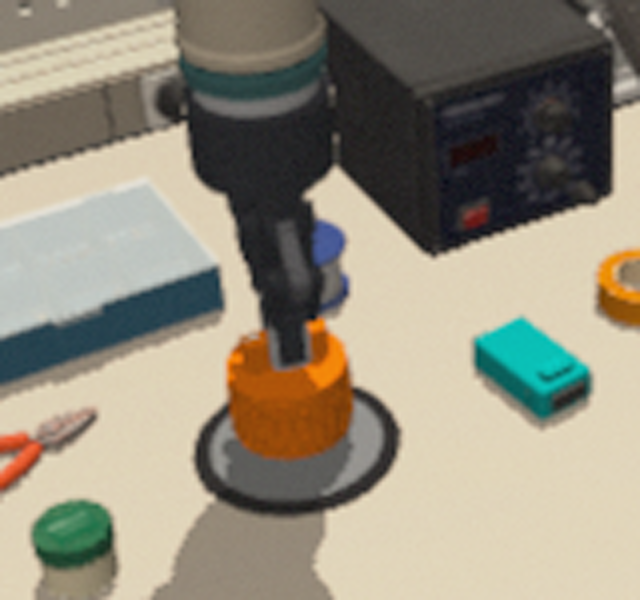

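move_arm(steps=[0, 0, 0, 0, 0, -0.006, -1, 0, 0, 0, 0, 0, -0.011, -1, 0, 0, 0, 0, 0, -0.014, -1, 0, 0, 0, 0, 0, -0.016, -1, 0, 0, 0, 0, 0, -0.017, -1, 0, 0, 0, 0, 0, -0.017, -1, 0, 0, 0, 0, 0, -0.017, -1, 0, 0, 0, 0, 0, -0.017, -0.3, 0, 0, 0, 0, 0, -0.017, -0.3, 0, 0, 0, 0, 0, -0.017, -0.3])

```text
clock: 38.8
position: [0.6014, 0.265, 0.0662]
ee_rot: [-0.0, 0.776, 0.631, -0.0]
contact_force: [0.1, -0.1, -0.5]
width: 0.03
gripper_force: 0.0
```

move_arm(steps=[0, 0, 0, 0, 0, 0.03, -0.3, 0, 0, 0, 0, 0, 0.07, -0.3, 0, 0, 0, 0, 0, 0.11, -0.3, 0, 0, -0.02, -0.03, -0.035, 0.13, -0.3, 0, 0, -0.044, -0.06, -0.07, 0.13, -0.3, 0, 0, -0.067, -0.09, -0.11, 0.13, -0.3, 0, 0, -0.09, -0.11, -0.155, 0.13, -0.3, 0, 0, -0.113, -0.11, -0.205, 0.13, -0.3, 0, 0, -0.136, -0.11, -0.255, 0.13, -0.3, 0, 0, -0.16, -0.11, -0.305, 0.13, -0.3])

```text
clock: 39.8
position: [0.4911, -0.0416, 0.1966]
ee_rot: [0.0, 0.984, 0.177, 0.0]
contact_force: [0.1, -0.5, 0.4]
width: 0.0297
gripper_force: 0.0
```

Run:
```python
from h import *
s=manip.get_state();print(s['position'],s['ee_rot'],s['qpos'].round(2))
a=snap('scene','s10.png')
A=cv2.resize(a['pixels'][130:230,360:480],None,fx=5,fy=5,interpolation=cv2.INTER_CUBIC)
B=cv2.resize(a['pixels'][180:280,200:320],None,fx=2,fy=2,interpolation=cv2.INTER_CUBIC)
A[:200,:240]=B if False else A[:200,:240]
C=np.zeros((500,800,3),np.uint8);C[:,:600]=A;C[:200,600:800]=B[:,:200];cv2.imwrite('pics/c12.png',C)
```

```text
[ 0.49106    -0.04160144  0.19662327] [1.34115124e-04 9.84186989e-01 1.77132167e-01 3.84373410e-04] [-0.23  0.19  1.76  0.    1.19  0.99]
```

View pics/c12.png

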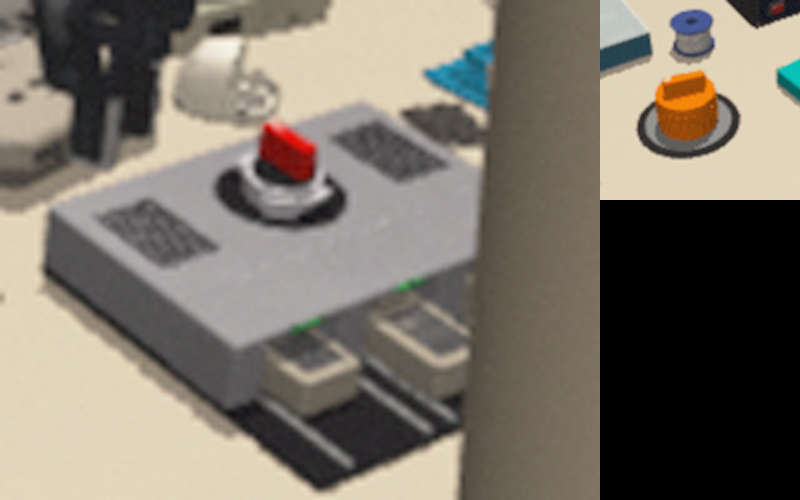

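Run:
```python
from h import *
S=load('s10.png')
q=lambda u,v,z:w(S,360+u/5-.4,130+v/5-.4,z)
c,s=np.cos(-.033),np.sin(-.033);R=np.array([[c,-s],[s,c]])
for n,u,v,z in(('L rear-left',303,387,.028),('L rear-right',358,362,.028),('M rear-left',427,365,.028),('hood L corner',238,347,.046),('apron L corner',322,488,.006)):
    p=q(u,v,z);print(n,p.round(4),(R.T@(p[:2]-[.509,-.2455])).round(4))
# selector bar top: px ends (262,122) & (316,158)
for z in(.085,.09,.095):print(z,q(264,126,z).round(4),q(314,156,z).round(4))
```

```text
L rear-left [ 0.445 -0.15   0.028] [-0.0672  0.0934]
L rear-right [ 0.4449 -0.1892  0.028 ] [-0.0659  0.0541]
M rear-left [ 0.4235 -0.2171  0.028 ] [-0.0864  0.0255]
hood L corner [ 0.4713 -0.1271  0.046 ] [-0.0416  0.117 ]
apron L corner [ 0.3995 -0.122   0.006 ] [-0.1135  0.1198]
0.085 [ 0.5808 -0.2439  0.085 ] [ 0.5421 -0.2437  0.085 ]
0.09 [ 0.5747 -0.2371  0.09  ] [ 0.5363 -0.2369  0.09  ]
0.095 [ 0.5686 -0.2304  0.095 ] [ 0.5306 -0.2302  0.095 ]
```

move_arm(steps=[0, 0, -0.02, -0.03, -0.035, 0, -1, 0, 0, -0.04, -0.08, -0.06, -0.02, -1, 0, 0, -0.062, -0.106, -0.1, -0.04, -1, 0, 0, -0.062, -0.106, -0.15, -0.05, -1, 0, 0, -0.062, -0.106, -0.2, -0.06, -1, 0, 0, -0.062, -0.106, -0.204, -0.1, -1, 0, 0, -0.062, -0.106, -0.204, -0.14, -1, 0, 0, -0.062, -0.106, -0.204, -0.164, -1, 0, 0, -0.062, -0.106, -0.204, -0.164, -1, 0, 0, -0.062, -0.106, -0.204, -0.164, -1])

```text
clock: 40.85
position: [0.3858, -0.2439, 0.0325]
ee_rot: [-0.0, 1.0, -0.014, -0.0]
contact_force: [0.3, 0.2, 0.0]
width: 0.0
gripper_force: 0.0
```

move_arm(steps=[0, 0, 0, 0.008, 0, 0, -1, 0, 0, 0, 0.016, 0, 0, -1, 0, 0, 0, 0.022, 0, 0, -1, 0, 0, 0, 0.026, 0, 0, -1, 0, 0, 0, 0.03, 0, 0, -1, 0, 0, 0, 0.034, 0, 0, -1, 0, 0, 0, 0.038, 0, 0, -1, 0, 0, 0, 0.042, -0.001, 0, -1, 0, 0, 0, 0.044, -0.001, 0, -1, 0, 0, 0, 0.046, -0.001, 0, -1])

```text
clock: 41.85
position: [0.4317, -0.245, 0.0324]
ee_rot: [-0.0, 1.0, -0.014, -0.0]
contact_force: [-0.2, -0.1, 0.7]
width: -0.0003
gripper_force: 0.5
```

move_arm(steps=[0, 0, 0, 0.001, 0, 0, -1, 0, 0, 0, 0.002, 0, 0, -1, 0, 0, 0, 0.003, 0, 0, -1, 0, 0, 0, 0.004, 0, 0, -1, 0, 0, 0, 0.005, 0, 0, -1, 0, 0, 0, 0.006, 0, 0, -1, 0, 0, 0, 0.006, 0, 0, -1, 0, 0, 0, 0.006, 0, 0, -1, 0, 0, 0, 0.006, 0, 0, -1, 0, 0, 0, 0.006, 0, 0, -1])

```text
clock: 42.85
position: [0.4323, -0.2443, 0.0324]
ee_rot: [-0.001, 1.0, -0.013, -0.005]
contact_force: [-14.1, -3.3, 10.2]
width: 0.0001
gripper_force: 7.0
```

move_arm(steps=[0, 0, 0, -0.02, 0, 0, -1, 0, 0, 0, -0.02, 0, 0.05, -1, 0, 0, 0, -0.02, 0, 0.1, -0.3, 0, 0, 0, 0.03, 0, 0.12, -0.3, 0, 0, 0, 0.08, -0.002, 0.12, -0.3, 0, 0, 0, 0.131, -0.002, 0.12, -0.3, 0, 0, 0, 0.131, -0.002, 0.12, -0.3, 0, 0, 0, 0.131, -0.002, 0.11, -0.3, 0, 0, 0, 0.131, -0.002, 0.1, -0.3, 0, 0, 0, 0.131, -0.002, 0.1, -0.3])

```text
clock: 43.85
position: [0.5655, -0.246, 0.13]
ee_rot: [-0.001, 1.0, -0.014, -0.003]
contact_force: [-0.5, -0.8, 1.6]
width: 0.0298
gripper_force: 0.0
```

Run:
```python
from h import *
s=manip.get_state();print(s['position'],s['ee_rot'],s['qpos'].round(2))
b=snap('top','t11.png');a=snap('scene','s11.png')
A=cv2.resize(b['pixels'][185:285,350:460],None,fx=5,fy=5,interpolation=cv2.INTER_CUBIC)
B=cv2.resize(a['pixels'][130:230,410:460],None,fx=5,fy=5,interpolation=cv2.INTER_CUBIC)
cv2.imwrite('pics/c13.png',np.hstack([A,B]))
```

```text
[ 0.56550471 -0.24599204  0.12995287] [-0.00139661  0.99989225 -0.01436845 -0.00266102] [-0.52  0.42  1.58 -0.    1.14  1.08]
```

View pics/c13.png

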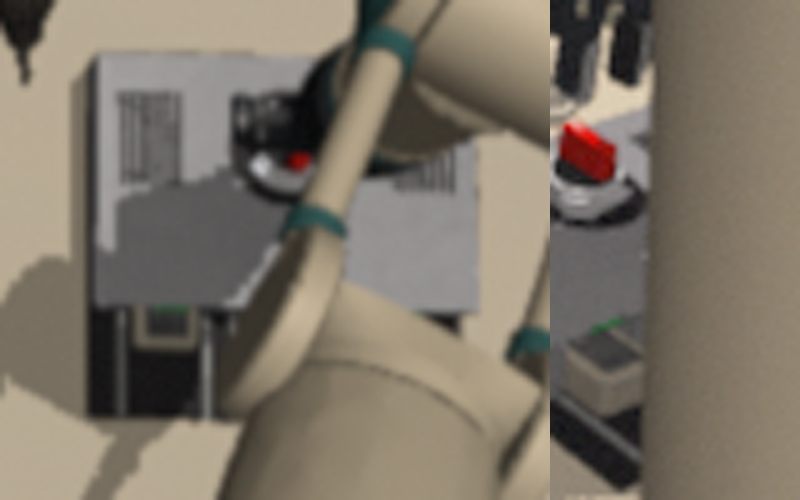

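move_arm(steps=[0, 0, 0, 0.001, 0, -0.02, -0.3, 0, 0, 0, 0.001, 0, -0.035, -0.3, 0, 0, 0, 0.001, 0, -0.048, -0.3, 0, 0, 0, 0.001, 0, -0.048, -0.3, 0, 0, 0, 0.001, 0, -0.048, -0.3, 0, 0, 0, 0.001, 0, -0.048, -1, 0, 0, 0, 0.001, 0, -0.048, -1, 0, 0, 0, 0.001, 0, -0.048, -1, 0, 0, 0, 0.001, 0, -0.048, -1, 0, 0, 0, 0.001, 0, -0.048, -1])

```text
clock: 44.95
position: [0.57, -0.2493, 0.0856]
ee_rot: [0.002, 1.0, -0.014, 0.001]
contact_force: [-0.8, -4.4, -0.4]
width: 0.0097
gripper_force: 43.2
```

move_arm(steps=[0, 0, -0.02, 0, 0, 0, -1, 0, 0, -0.04, 0, 0, 0, -1, 0, 0, -0.06, 0, 0, 0, -1, 0, 0, -0.08, 0, 0, 0, -1, 0, 0, -0.1, 0, 0, 0, -1, 0, 0, -0.12, 0, 0, 0, -1, 0, 0, -0.14, 0, 0, 0, -1, 0, 0, -0.157, 0, 0, 0, -1, 0, 0, -0.16, 0, 0, 0, -1, 0, 0, -0.16, 0, 0, 0, -1])

```text
clock: 45.95
position: [0.57, -0.2495, 0.0856]
ee_rot: [0.002, 0.87, -0.494, 0.002]
contact_force: [-0.6, -6.0, -0.7]
width: 0.0097
gripper_force: 43.1
```

move_arm(steps=[0, 0, 0, 0, 0, 0, -1, 0, 0, 0, 0, 0, 0, -0.5, 0, 0, 0, 0, 0, 0, -0.5, 0, 0, 0, 0, 0, 0, -0.5, 0, 0, 0, 0, 0, 0, -0.5, 0, 0, 0, 0, 0, 0.03, -0.5, 0, 0, 0, 0, 0, 0.07, -0.5, 0, 0, 0, 0, 0, 0.11, -0.5, 0, 0, 0, -0.05, 0.05, 0.14, -0.5, 0, 0, 0, -0.08, 0.09, 0.15, -0.5])

```text
clock: 46.95
position: [0.5069, -0.1777, 0.2292]
ee_rot: [-0.0, 0.869, -0.495, 0.002]
contact_force: [0.7, 1.4, 0.8]
width: 0.0214
gripper_force: 0.0
```

move_arm(steps=[0, 0, 0, -0.04, 0.05, 0, -0.5, 0, 0, 0, -0.07, 0.09, 0, -0.5, 0, 0, 0, -0.1, 0.13, 0, -0.5, 0, 0, 0, -0.13, 0.17, 0, -0.5, 0, 0, 0, -0.14, 0.21, 0, -0.5, 0, 0, 0, -0.14, 0.25, 0, -0.5, 0, 0, 0, -0.14, 0.29, 0, -0.5, 0, 0, 0, -0.14, 0.3, 0, -0.5, 0, 0, 0, -0.14, 0.3, 0, -0.5, 0, 0, 0, -0.14, 0.3, 0, -0.5])

```text
clock: 47.95
position: [0.3672, 0.1139, 0.2271]
ee_rot: [-0.004, 0.871, -0.491, -0.003]
contact_force: [-0.5, -0.5, 0.4]
width: 0.021
gripper_force: 0.0
```

Run:
```python
from h import *
b=snap('top','t12.png');a=snap('scene','s12.png')
def ang(im,z):
    h=cv2.cvtColor(im['pixels'],cv2.COLOR_BGR2HSV); m=(((h[...,0]<6)|(h[...,0]>174))&(h[...,1]>180)&(h[...,2]>100))
    c,r=px(im,[.5695,-.247,z]); v,u=np.nonzero(m); k=(abs(u-c)<25)&(abs(v-r)<25); u,v=u[k],v[k]
    P=np.array([w(im,x,y,z)[:2] for x,y in zip(u,v)]); e,V=np.linalg.eigh(np.cov(P.T)); d=V[:,1]*np.sign(V[0,1]);return len(P),P.mean(0).round(4),np.arctan2(d[1],d[0]).round(2)
print('bar',ang(b,.085),ang(load('s10.png'),.085),ang(a,.085))
# brightness profile along each bay centre, dock frame (origin .5134,-.2465,-.033), z .028
c,s=np.cos(-.033),np.sin(-.033)
g=cv2.GaussianBlur(cv2.cvtColor(b['pixels'],cv2.COLOR_BGR2GRAY),(1,1),0)
for n,y in(('L',.072),('M',0),('R',-.072)):
  for dy in(-.014,.014):
    pr=[]
    for x in np.arange(-.11,-.04,.004):
        u,v=px(b,[.5134+c*x-s*(y+dy),-.2465+s*x+c*(y+dy),.028]); pr.append(int(cv2.getRectSubPix(g,(1,1),(float(u),float(v)))[0,0]))
    print(n,dy,pr)
h=cv2.cvtColor(b['pixels'],cv2.COLOR_BGR2HSV); u0,v0=px(b,[.6015,.266,.04])
m=(h[...,0]>6)&(h[...,0]<20)&(h[...,1]>180); v,u=np.nonzero(m);k=(abs(u-u0)<25)&(abs(v-v0)<25);print('guard',w(b,u[k].mean(),v[k].mean(),.046),k.sum())
```

```text
bar (28, array([ 0.5654, -0.2422]), np.float64(-0.99)) (72, array([ 0.5527, -0.2349]), np.float64(-0.51)) (43, array([ 0.553 , -0.2325]), np.float64(-0.95))
L -0.014 [51, 45, 47, 47, 46, 46, 47, 47, 46, 50, 84, 132, 140, 135, 133, 124, 104, 129]
L 0.014 [56, 47, 47, 47, 49, 47, 48, 48, 47, 43, 83, 141, 128, 107, 104, 92, 87, 127]
M -0.014 [49, 47, 47, 47, 44, 42, 42, 41, 41, 42, 61, 90, 103, 104, 102, 95, 84, 119]
M 0.014 [49, 44, 44, 46, 45, 45, 46, 45, 40, 39, 94, 130, 95, 68, 68, 61, 66, 119]
R -0.014 [48, 44, 43, 42, 41, 40, 42, 43, 42, 49, 81, 121, 127, 126, 124, 106, 96, 131]
R 0.014 [42, 43, 44, 43, 44, 44, 45, 44, 41, 43, 96, 135, 106, 85, 85, 81, 90, 133]
guard [0.59926809 0.26371401 0.046     ] 358
```

```bash
python3 -c "
from rig import manip; print(manip.sign_off())"
```

```text
the job is handed in; nothing more can be done
None
```

The job is handed in, but no verdict came back: my last measurements showed all three batteries home in their bays, the guard upright and centred on the pad, and the selector about 0.96 rad round and staying there. The middle battery was out by about 20 mm after I had seated it, and I pushed it home again before turning the selector.

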